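# Crank the bottle lift up and lock it

### The job

Raise the bottle on the bench lift: swing the crank handle that lies folded on the hand wheel up until it latches upright, then crank the wheel clockwise all the way to its end stop, and then turn the lock knob clockwise to its end stop. Leave the handle latched out and the bottle standing on the stage, and do not disturb the other things around it.

Things in the scene. Friction and masses are not known exactly. Their poses are not given: they have to be found in the camera images.
- lift_unit: Bench bottle lift, a fixed low white housing: spans 190 mm along its x (-100 to +90 mm), 450 mm along its y (-205 to +245 mm), top 45 mm above the table. Origin on the table under the hand wheel's axis; z up; its front (-x) faces the robot, give or take 25 degrees. Along its y: lock knob at y = -155 mm, hand wheel at 0, stage with the bottle at y = +185 mm. A steel parking fork (two upright plates, 97 mm above the table) stands 76 to 94 mm in front of the wheel's axis.
- crank_axis (a point): Point on the hand wheel's vertical axis, on the wheel's upper face, 67 mm above the table. The wheel is a plain aluminium disc 100 mm across with two lugs at its rim that carry the folding handle's hinge pin, 62 mm from the axis and 89 mm above the table (lugs up to 97 mm above the table, 33 mm over both).
- crank_wheel (a joint): Turn of the hand wheel, rad: 0 parked (hinge lugs at the fork, on the lift's -x side), grows clockwise seen from above, end stop at 6.8 (a little over one full turn, 390 degrees). Each rad raises the stage 6.6 mm. Takes about 3 N at the handle; it stays where it is left. While the handle is folded its tail sits in the fork and the wheel cannot turn.
- crank_handle (a joint): Swing of the folding handle about its horizontal hinge pin, rad: 0 folded flat across the wheel (from the pin over the axis and 18 mm beyond, 12 mm free below it), 1.571 upright at its stop. Stiff hinge: stays at any angle (about 2 N at the grip moves it). From about 1.1 a spring catch resists with 4 to 7 N at the grip; once past it (above 1.5) the handle is latched and cannot fold back.
- handle_grip (a point): Point on the axis of the black round grip (20 mm diameter, 60 mm long; it reaches from 20 to 80 mm from the hinge pin), 55 mm from the hinge pin. The grip is a sleeve that spins freely on the handle's shank. The x axis here points along the handle away from the hinge pin; the y axis is parallel to the hinge pin.
- stage_top (a point): Centre of the square lifting stage's upper face, 100 x 100 mm with a low rim; 56 mm above the table when down, 101 mm at the wheel's end stop.
- sample_bottle: Capped glass bottle standing on the stage, 56 mm wide, 100 mm tall, origin at the centre of its underside, z up. Loose.
- lock_knob_grip (a point): Point on the lock knob's vertical axis, 82 mm above the table, at the height to grip. The knob has an upright bar grip 42 mm long, 14 mm thick, from 57 to 89 mm above the table, on a 44 mm disc. The point's x axis runs along the bar.
- lock_knob (a joint): Turn of the lock knob, rad: grows clockwise seen from above, end stop (locked) at 1.4; starts between 0 and 0.35. At 0 its bar lies along the lift's x axis. Light friction; stays where it is left.
- wash_bottle: White plastic wash bottle, 64 mm wide, 175 mm tall. Bystander on the table. Origin at the centre of its underside.
- conical_flask: Glass conical flask, 80 mm wide at the foot, 122 mm tall. Bystander on the table. Origin at the centre of its underside.
- beaker: Glass beaker, 68 mm wide, 90 mm tall. Bystander on the table. Origin at the centre of its underside.
- media_bottle: Large capped glass bottle, 84 mm wide, 170 mm tall. Bystander on the table. Origin at the centre of its underside.
- tip_box: Closed plastic box 120 x 85 x 50 mm. Bystander on the table. Origin at the centre of its underside.
- vial: Small amber vial, 22 mm wide, 42 mm tall. Bystander standing on the lift's housing between wheel and stage. Origin at the centre of its underside.
- spare_cap: Loose screw cap, 44 mm wide, 24 mm tall. Bystander on the table, between the lift and the robot. Origin at the centre of its underside.
Things that resemble listed ones, but are neither listed nor needed, are in the scene too. What is shaped like the sample_bottle but pink or red is not meant.

How it is judged (in metres and radians):
On the way, in this order (a step that is already met when the one before it is completed fails the run):
1. the crank handle is swung out and latched upright, with the wheel still parked (value of joint crank_handle above 1.5 rad and value of joint crank_wheel below 0.5 rad), for 0.2 s.
2. the wheel is cranked to its end stop with the handle latched out (value of joint crank_wheel above 6.65 rad and value of joint crank_handle above 1.45 rad), for 0.2 s.
3. the lock knob is turned to its end stop (value of joint lock_knob above 1.3 rad), for 0.2 s.
At the end, for the whole second after the job is handed in: The crank handle is upright and latched (above 1.45 rad), the wheel within 0.2 rad of its end stop, the lock knob within 0.1 rad of its end stop, and the bottle stands upright (within 0.1 rad) and at rest on the raised stage, its centre within 45 mm of the stage's centre along each side (value of joint crank_handle above 1.45 rad and value of joint crank_wheel above 6.6 rad and value of joint lock_knob above 1.3 rad and angle between sample_bottle's own z axis and vertical below 0.1 rad and x of sample_bottle in the frame of stage_top between -0.045 and 0.045 m and y of sample_bottle in the frame of stage_top between -0.045 and 0.045 m and z of sample_bottle in the frame of stage_top between -0.01 and 0.01 m and linear speed of sample_bottle below 0.02 m/s); the robot touches nothing.
It fails at once if the bottle on the stage is tipped over (angle between sample_bottle's own z axis and vertical above 0.4 rad).
It fails at once if a bystander is shifted by more than 40 mm (distance of any of wash_bottle, conical_flask, beaker, media_bottle, tip_box, vial, spare_cap from where it was at the start of the episode above 0.04 m).
It also fails if it takes over 72 s, if anything falls off the work surface, if the arm or the gripper's body presses on something with over 40 N, if the wrist force passes 120 N, or if a joint passes its speed limit or range.

### The arm

A 6-joint arm with a two-finger parallel gripper is mounted at the origin on the work surface. World frame = base frame: x ahead of the robot, y to its left, z up, the work surface at z = 0. Lengths are in mm, angles in rad, forces in N, time in s.
With the tool pointing down it reaches from about 275 to 750 mm from the base axis. Payload 10.2 kg.
Tool frame: the origin (TCP) lies midway between the tips of the shut fingers; the grasp point (between the pads) lies 19 mm behind it; z points along the fingers, y is the line along which they close (so a half turn about z gives the same grasp; the last joint's range is limited). The gripper opens to 85 mm and grips with 20 to 120 N. Pads are 22 mm wide; open, the fingers measure 114 mm over their backs; the gripper's body (76 mm by 85 mm) begins 54 mm behind the grasp point. The pads swing forward as they close: fully open they stand 13 mm farther back than shut.
Start: joints at [0.944, 0.313, 1.498, -0, 1.331, -0.223], TCP at [206.294, 482.777, 231.294] pointing down, gripper open.
Joint ranges: [-2.94, 2.94], [-0.97, 2.17], [0.19, 2.56], [-1.23, 4.37], [0.02, 3.11], [-2.88, 2.88]. Speed limits (rad/s): [2.39, 2.39, 3.01, 3.14, 3.14, 3.14].

### API

Orientations are given as a unit quaternion [w, x, y, z].
In Python, from rig import ctrl gives the robot as it stands.
- The arm moves only by the tool send_rows, never from a script. Its argument "targets" is a list of rows, each a list of 7 numbers: the closure, from -1 (fully open) to 1 (shut), so that 0 is half open, then the shift along the tool's x, y, z in m, then the turn, a rotation vector about the tool's x, y, z in rad. In form: [[claw, dx, dy, dz, ax, ay, az], ...]. A call has exactly 10 rows; each row shifts and turns the commanded pose from where the row before left it, along the tool's axes as they then stand; what a row does not reach is not made up. A row lasts 1/8 s, in which the tool goes at most 62.5 mm and 10.7 degrees, less where a joint would pass 70% of its speed; a pose out of reach is approached as far as the arm can. A call with a gripper value outside its range is refused whole. The fingers move at their own pace and stop on an object; "squeeze" is the grip in N (left out, the last holds). Time passes only in rows, so rows that do not move let the fingers close, or fill a call up. It gives the time, the measured TCP pose, the force, the opening and the grip force at its end, in the units of the state.
- ctrl.sense(): the state, without advancing time (a new reading comes with each control period).
- ctrl.capture(name): name is "side" or "top"; returns a dict with "img" (480x640x3 uint8, red, green, blue), "camera_matrix" (3x3 intrinsics, pixels), "R" (3x3) and "t" (3): a world point X has camera coordinates R X + t. Camera axes: x right, y down, z forward; pixel columns grow to the right and rows downward; lengths in mm; the calibration is good to about 2 mm. A picture is of the moment at which its call begins. There is no depth.
- ctrl.finish_job(): hands the job in; it is judged then, once.
Trained networks look in a picture, given as the dict that the camera call returned (one of the last four; its "shot" number tells which), for a name from the list of things; names that differ only in an ending like _2 or _b are one class to them, and where a whole thing is asked for, a point or a joint stands for the part that bears it (a point fixed in the world has none). Each returns a list of dicts, best first, with "score" (0 to 1); they miss things now and then, are a little off and sometimes report something else, mostly with a low value. They report only what shows in the picture. A call takes as long as a camera call. They do not tell look-alikes from the thing itself.
- ctrl.boxes_of(query, picture): "extent" ([left, top, width, height] in pixels, round what is visible of it).
- ctrl.landmark_of(query, picture): "point" ([column, row] in pixels: a listed point, or the origin of a listed thing).
The state is a dict: "time_s": time; "joints": joint angles; "dq": joint speeds; "tau": joint torques, N m; "eef_pos": TCP position; "ee_rot": TCP orientation; "force": force on the tool from outside, world axes, zero at the start; "wrist_torque": the same for the moment, N m; "grip_width": opening from 0.0 (shut) to 1.0 (fully open); "grip_force": force on a finger pad.
Only numpy, scipy, OpenCV 4.12 (cv2) and the standard library are available. Lean on these libraries where they do the work, as an engineer would, in place of code of your own. Each camera call takes 0.05 s, during which the arm holds its last target. There are 200 camera calls.

## Working session

There is one attempt and no reset: what is moved stays moved. The work goes in short steps, Python scripts to look and compute and a tool call to move; the robot and the scene stay as the last step left them, time stands still between calls to the robot, and variables do not carry over. Pictures are saved under pics/ and viewed, at most 10 in all, crops included, and the job is handed in when it is done.

Besides the shell and the picture viewer there is one more tool, called after ">>>" as a command line: name --pt "numbers of a row" for each row, then --argument value for the rest. send_rows: Moves the arm, as the interface text tells. Its arguments: {"type":"object","properties":{"targets":{"type":"array"},"squeeze":{"type":"number"}},"required":["targets"]}

```bash
mkdir -p pics; ls; cat > h.py <<'E'
import numpy as np, cv2
from rig import ctrl
from scipy.spatial.transform import Rotation as Rn
def save(p,name,crop=None,s=1):
    im=p["img"][:,:,::-1]
    if crop: x,y,w,h=crop; im=im[y:y+h,x:x+w]
    if s!=1: im=cv2.resize(im,None,fx=s,fy=s,interpolation=cv2.INTER_CUBIC)
    cv2.imwrite(f"pics/{name}.png",im)
def P(p): return np.array(p["camera_matrix"])@np.c_[np.array(p["R"]),np.array(p["t"])]
def onz(p,uv,z):
    K,R,t=[np.array(p[k]) for k in("camera_matrix","R","t")]
    d=R.T@np.linalg.inv(K)@np.array([*uv,1.]); c=-R.T@t
    return c+d*(z-c[2])/d[2]
def proj(p,X):
    q=P(p)@np.array([*X,1.]); return q[:2]/q[2]
E
python3 - <<'E'
from h import *
s=ctrl.sense(); print({k:np.round(v,3).tolist() for k,v in s.items()})
ps={n:ctrl.capture(n) for n in("side","top")}
for n,p in ps.items():
    save(p,n)
    print(n,"cam",np.round(-np.array(p["R"]).T@p["t"]))
    for q,z in(("crank_axis",67),("handle_grip",89),("stage_top",56),("sample_bottle",56),("lock_knob_grip",82),("lift_unit",0),("vial",45),("spare_cap",0),("wash_bottle",0),("conical_flask",0),("beaker",0),("media_bottle",0),("tip_box",0)):
        for d in ctrl.landmark_of(q,p)[:2]: print(n,q,round(d["score"],2),np.round(d["point"]),np.round(onz(p,d["point"],z)))
E
```

```text
pics
{'time_s': 0.0, 'joints': [0.944, 0.313, 1.498, -0.0, 1.331, -0.223], 'dq': [0.001, -0.001, 0.0, -0.001, -0.001, -0.001], 'tau': [-0.0, -41.227, -25.974, -0.0, 0.004, 0.0], 'eef_pos': [206.153, 482.556, 230.726], 'ee_rot': [-0.0, 0.201, 0.98, -0.001], 'force': [0.512, -0.503, 0.367], 'wrist_torque': [-0.003, 0.041, 0.029], 'grip_force': 0.0, 'grip_width': 1.001}
side cam [ 488. -915.  627.]
side crank_axis 0.98 [329. 286.] [ 564. -113.   67.]
side handle_grip 0.71 [325. 277.] [ 557. -116.   89.]
side handle_grip 0.69 [327. 311.] [ 552. -216.   89.]
side stage_top 0.85 [308. 243.] [534.  62.  56.]
side sample_bottle 0.83 [310. 242.] [537.  67.  56.]
side sample_bottle 0.83 [222. 256.] [357.  15.  56.]
side lift_unit 0.74 [327. 315.] [ 562. -112.    0.]
side vial 0.76 [326. 262.] [567.   5.  45.]
side spare_cap 0.75 [250. 330.] [ 419. -152.    0.]
side wash_bottle 0.74 [292. 236.] [500. 190.   0.]
side conical_flask 0.69 [400. 303.] [707. -79.   0.]
side conical_flask 0.27 [426. 354.] [ 724. -227.    0.]
side beaker 0.64 [325. 276.] [568.  21.   0.]
side beaker 0.64 [397. 300.] [704. -69.   0.]
side tip_box 0.76 [368. 458.] [ 595. -431.    0.]
top cam [ 481.   42. 1385.]
top crank_axis 0.94 [401. 250.] [ 557. -120.   67.]
top handle_grip 0.78 [402. 249.] [ 558. -119.   89.]
top stage_top 0.8 [315. 262.] [537.  73.  56.]
top stage_top 0.53 [532. 231.] [ 592. -415.   56.]
top sample_bottle 0.91 [377. 337.] [367. -59.  56.]
top sample_bottle 0.91 [260. 326.] [397. 200.  56.]
top lock_knob_grip 0.81 [468. 232.] [ 592. -265.   82.]
top lift_unit 0.78 [394. 247.] [ 568. -111.    0.]
top vial 0.59 [351. 244.] [575. -10.  45.]
top spare_cap 0.68 [412. 313.] [ 414. -146.    0.]
top wash_bottle 0.68 [265. 277.] [507. 193.   0.]
top conical_flask 0.93 [377. 187.] [710. -76.   0.]
top beaker 0.87 [442. 180.] [ 724. -231.    0.]
top media_bottle 0.92 [300. 189.] [711. 105.   0.]
```

View pics/top.png

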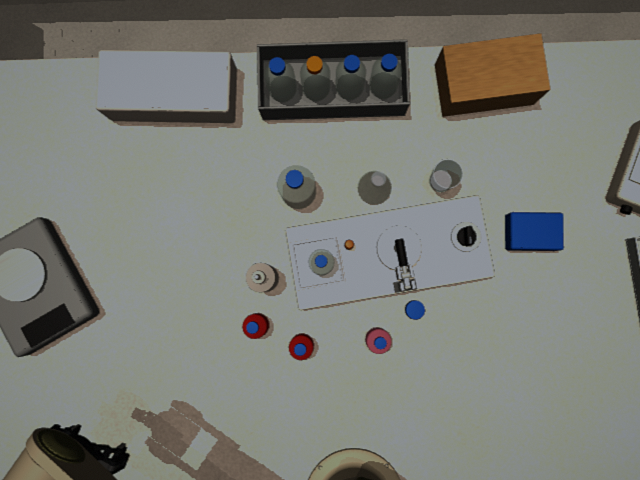

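View pics/side.png

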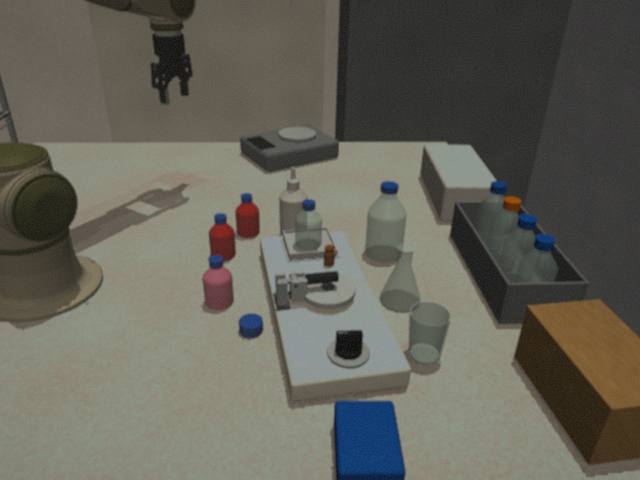

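The top view shows the lift at (286–494, 196–308), with its handle folded toward the rear at (402, 250), the knob at (467, 236) and the stage bottle at (320, 262). The side view shows the red and pink look-alikes standing off the lift. I'll overlay a pose estimate on both to check it.

```bash
python3 - <<'E'
from h import *
from scipy.optimize import least_squares
ps={n:ctrl.capture(n) for n in("top","side")}
mod={"crank_axis":(0,0,67),"stage_top":(0,185,56),"lock_knob_grip":(0,-155,82),"lift_unit":(0,0,0),"handle_grip":(-7,0,89)}
obs=[]
for n,p in ps.items():
    for q in mod:
        for d in ctrl.landmark_of(q,p): obs.append((n,q,d["point"],d["score"]))
def L(v,m):
    c,s=np.cos(v[2]),np.sin(v[2]); return np.array([v[0]+c*m[0]-s*m[1],v[1]+s*m[0]+c*m[1],m[2]])
f=lambda v:np.concatenate([np.clip(proj(ps[n],L(v,mod[q]))-o,-30,30) for n,q,o,s in obs])
r=least_squares(f,[566,-111,.161],loss="soft_l1",f_scale=1.,x_scale=[1,1,.01]); v=r.x
print(np.round(v,3)); 
for (n,q,o,s),e in zip(obs,f(v).reshape(-1,2)): print(n,q,round(s,2),np.round(e,1))
out=[]
for n,(x,y,w,h) in {"top":(270,180,240,140),"side":(240,220,190,180)}.items():
    S=3.3; im=cv2.resize(ps[n]["img"][y:y+h,x:x+w,::-1],None,fx=S,fy=S,interpolation=cv2.INTER_CUBIC)
    def pl(pts,c):
        a=np.array([(proj(ps[n],L(v,m))-[x,y]+.5)*S for m in pts]); cv2.polylines(im,[np.int32(a)],True,c,1,cv2.LINE_AA)
    pl([(-100,-205,45),(90,-205,45),(90,245,45),(-100,245,45)],(0,0,255))
    t=np.linspace(0,2*np.pi,40); pl([(50*np.cos(a),50*np.sin(a),67) for a in t],(0,200,0))
    pl([(-62,0,89),(18,0,89)],(255,0,255)); pl([(22*np.cos(a),22*np.sin(a)-155,57) for a in t],(0,200,0))
    pl([(-50,135,56),(50,135,56),(50,235,56),(-50,235,56)],(255,120,0))
    cv2.imwrite(f"pics/ov_{n}.png",im)
E
```

```text
[ 5.63557e+02 -1.18707e+02  1.56000e-01]
top crank_axis 0.71 [-1.5  0.5]
top crank_axis 0.61 [-30.   13.9]
top crank_axis 0.35 [-30.  30.]
top stage_top 0.65 [0.4 0. ]
top lift_unit 0.94 [4.  0.5]
top handle_grip 0.84 [-2.  -0.3]
side crank_axis 0.89 [ 1.5 -0.1]
side stage_top 0.86 [4.9 1.8]
side lock_knob_grip 0.96 [1.5 0.5]
side lift_unit 0.85 [-2.6  0.2]
side handle_grip 0.62 [-0.5 -1.2]
```

View pics/ov_top.png

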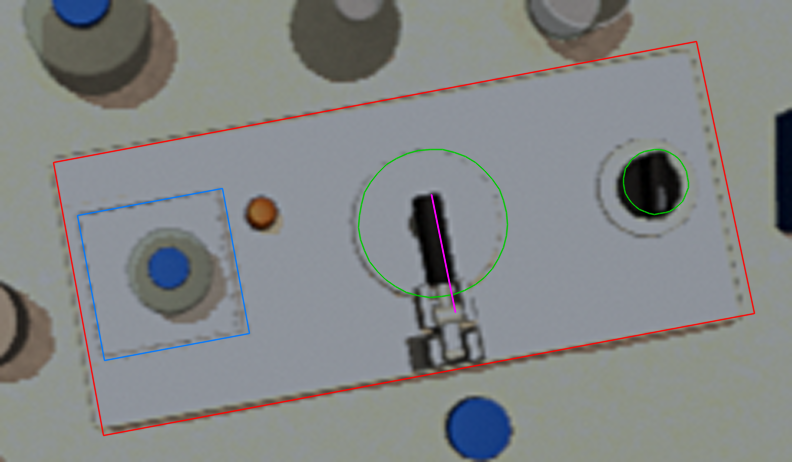

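View pics/ov_side.png

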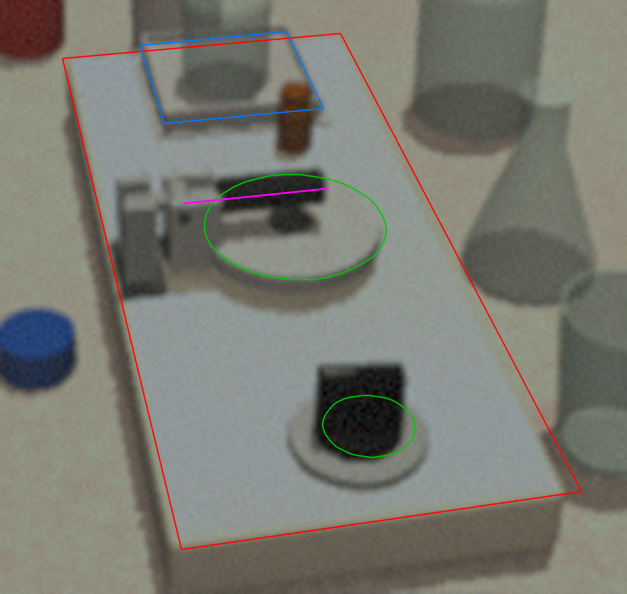

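>>> send_rows --pt "0 0 0 0 0 0 0.18" --pt "0 0 0 0 0 0 0.18" --pt "0 0 0 0 0 0 0.18" --pt "0 0 0 0 0 0 0.18" --pt "0 0 0 0 0 0 0.18" --pt "0 0 0 0 0 0 0.18" --pt "0 0 0 0 0 0 0.18" --pt "0 0 0 0 0 0 0.18" --pt "0 0 0 0 0 0 0.18" --pt "0 0 0 0 0 0 0.18" --squeeze 20

```text
time_s: 3.25
eef_pos: [206.3, 482.8, 231.3]
ee_rot: [0.0, 0.893, 0.449, -0.0]
force: [0.1, -0.1, 0.1]
grip_width: 0.498
grip_force: 0.0
```

The overlay shows the model slightly too far to +x and −y: the housing edge in the side view is about 15 zoomed px to the left of the outline, and the wheel in the top view about 5 px to the left. I'll refine it by segmenting the housing top.

```bash
python3 - <<'E'
from h import *
from scipy.optimize import minimize
ps={n:ctrl.capture(n) for n in("top","side")}
def L(v,m):
    c,s=np.cos(v[2]),np.sin(v[2]); return np.array([v[0]+c*m[0]-s*m[1],v[1]+s*m[0]+c*m[1],m[2]])
rect=[(-100,-205,45),(90,-205,45),(90,245,45),(-100,245,45)]
M={}
for n,p in ps.items():
    lab=cv2.cvtColor(np.ascontiguousarray(p["img"][:,:,::-1]),cv2.COLOR_BGR2LAB).astype(float)
    lab=cv2.GaussianBlur(lab,(0,0),1)
    A=proj(p,L([563,-118,.156],(20,80,45))).astype(int); T=proj(p,L([563,-118,.156],(-140,60,0))).astype(int)
    g=lambda q:np.median(lab[q[1]-3:q[1]+4,q[0]-3:q[0]+4].reshape(-1,3),0)
    print(n,g(A),g(T))
    w=np.array([.3,1,1]); m=(np.linalg.norm((lab-g(A))*w,axis=2)<np.linalg.norm((lab-g(T))*w,axis=2))&(np.abs(lab[...,0]-g(A)[0])<25)
    m=cv2.morphologyEx(np.uint8(m),cv2.MORPH_OPEN,np.ones((3,3)))
    k,lb,st,_=cv2.connectedComponentsWithStats(m); m=np.uint8(lb==lb[A[1],A[0]])
    h=cv2.convexHull(max(cv2.findContours(m,0,2)[0],key=cv2.contourArea)); print(cv2.approxPolyDP(h,4,True).reshape(-1,2).tolist())
    M[n]=cv2.GaussianBlur(cv2.fillPoly(np.zeros((480,640),np.float32),[h],1.),(0,0),1); save(p,"m_"+n); cv2.imwrite(f"pics/mask_{n}.png",m*255)
def cost(v,ns):
    c=0
    for n in ns:
        q=np.array([proj(ps[n],L(v,r)) for r in rect]); a=np.zeros((480,640),np.float32)
        cv2.fillPoly(a,[np.int32(np.round(q*16))],1.,cv2.LINE_AA,4); c+=np.abs(cv2.GaussianBlur(a,(0,0),1)-M[n]).sum()
    return c
for ns in(["top"],["side"],["top","side"]):
    r=minimize(lambda u:cost([u[0],u[1],u[2]/100],ns),[562,-115,15.6],method="Nelder-Mead",options=dict(initial_simplex=[[562,-115,15.6],[570,-115,15.6],[562,-107,15.6],[562,-115,19]]))
    print(ns,np.round(r.x,2),r.fun)
E
```

```text
top [155.40807685 127.7472921  123.51561204] [153.92862561 124.87089464 131.29133036]
[[478, 198], [491, 275], [299, 307], [288, 228]]
side [ 83.86944374 126.34221674 128.82680264] [152.07636669 124.75335901 136.70010386]
[[572, 0], [639, 338], [639, 479], [0, 479], [0, 250], [8, 86], [21, 72], [328, 0]]
['top'] [ 563.7  -111.28   14.49] 869.0
['side'] [ 719.81 -401.18  152.28] 246073.125
['top', 'side'] [ 565.2  -116.22   13.98] 267627.625
```

>>> send_rows --pt "0 0 0 0 0 0 0.18" --pt "0 0 0 0 0 0 0.18" --pt "0 0 0 0 0 0 0.18" --pt "0 0 0 0 0 0 0.18" --pt "0 0 0 0 0 0 0.06" --pt "0 0.04 0.04 0 0 0 0" --pt "0 0.04 0.04 0 0 0 0" --pt "0 0.04 0.04 0 0 0 0" --pt "0 0.04 0.04 0 0 0 0" --pt "0 0.02 0.04 0 0 0 0"

```text
time_s: 4.6
eef_pos: [417.2, 312.1, 231.1]
ee_rot: [0.0, 0.997, 0.081, 0.0]
force: [-0.3, 1.5, 0.1]
grip_width: 0.501
grip_force: 0.0
```

```bash
python3 - <<'E'
from h import *
from scipy.optimize import minimize
p=ctrl.capture("top"); s=ctrl.capture("side")
g=p["img"].max(2).astype(int)
def blob(x0,y0,x1,y1,z,th=60):
    m=np.uint8(g[y0:y1,x0:x1]<th); k,lb,st,ce=cv2.connectedComponentsWithStats(m); i=1+np.argmax(st[1:,4])
    yx=np.argwhere(lb==i); pts=np.array([onz(p,(x+x0,y+y0),z)[:2] for y,x in yx]); c=pts.mean(0)
    w,V=np.linalg.eigh(np.cov((pts-c).T)); a=V[:,1]*np.sign(V[0,1]); t=(pts-c)@a
    return np.round(c,1),len(pts),np.round(np.arctan2(a[1],a[0]),3),np.round([t.min(),t.max()],1),np.round(c+a*t.min()),np.round(c+a*t.max())
print("grip",blob(390,232,412,275,97)); print("knob",blob(455,222,482,250,89,50)); 
print("ring",[(round(d["score"],2),np.round(onz(p,d["point"],82))) for d in ctrl.landmark_of("lock_knob_grip",p)])
for n,P_ in(("top",p),("side",s)):
  for q,z in(("crank_axis",67),("handle_grip",89),("stage_top",56),("lock_knob_grip",82),("sample_bottle",56)):
    for d in ctrl.landmark_of(q,P_)[:1]: print(n,q,round(d["score"],2),np.round(onz(P_,d["point"],z)))
E
```

```text
grip (array([ 549.3, -114.9]), 249, np.float64(0.194), array([-42.3,  30.6]), array([ 508., -123.]), array([ 579., -109.]))
knob (array([ 582.4, -259.3]), 269, np.float64(-0.474), array([-21.1,  23.4]), array([ 564., -250.]), array([ 603., -270.]))
ring [(0.8, array([ 590., -266.,   82.]))]
top crank_axis 0.98 [ 555. -125.   67.]
top handle_grip 0.87 [ 554. -126.   89.]
top stage_top 0.63 [537.  73.  56.]
top lock_knob_grip 0.8 [ 590. -266.   82.]
top sample_bottle 0.95 [363. -54.  56.]
side crank_axis 0.91 [ 559. -117.   67.]
side handle_grip 0.96 [ 556. -121.   89.]
side stage_top 0.63 [527.  54.  56.]
side lock_knob_grip 0.71 [ 584. -259.   82.]
side sample_bottle 0.9 [528.  67.  56.]
```

>>> send_rows --pt "0 0.005 0.045 0 0 0 0" --pt "0 0.005 0.045 0 0 0 0" --pt "0 0.005 0.045 0 0 0 0" --pt "0 0.005 0.045 0 0 0 0" --pt "0 0.005 0.045 0 0 0 0" --pt "0 0.005 0.045 0 0 0 0" --pt "0 0.005 0.045 0 0 0 0" --pt "0 0.005 0.045 0 0 0 0" --pt "0 0.005 0.045 0 0 0 0" --pt "0 0 0 0 0 0 0"

```text
time_s: 6.5
eef_pos: [523.9, -81.6, 230.9]
ee_rot: [0.0, 0.997, 0.077, -0.0]
force: [0.2, -0.2, -1.3]
grip_width: 0.499
grip_force: 0.0
```

>>> send_rows --pt "0 0.013 0.018 0 0 0 0" --pt "0 0.012 0.018 0 0 0 0" --pt "0 0 0 0.03 0 0 0" --pt "0 0 0 0.03 0 0 0" --pt "0 0 0 0.03 0 0 0" --pt "0 0 0 0.02 0 0 0" --pt "0 0 0 0 0 0 0" --pt "0 0 0 0 0 0 0" --pt "0 0 0 0 0 0 0" --pt "0 0 0 0 0 0 0"

```text
time_s: 7.75
eef_pos: [554.1, -111.0, 121.9]
ee_rot: [0.0, 0.997, 0.079, 0.0]
force: [-0.0, -0.5, 0.9]
grip_width: 0.5
grip_force: 0.0
```

```bash
python3 - <<'E'
from h import *
p=ctrl.capture("side"); t=ctrl.capture("top")
a=cv2.resize(p["img"][200:340,250:400,::-1],(400*15//14,400)); b=cv2.resize(t["img"][180:290,340:440,::-1],(364,400))
cv2.imwrite("pics/both.png",np.hstack([a,b])); print(np.round(ctrl.sense()["eef_pos"],1))
E
```

```text
[ 554.  -111.   121.6]
```

View pics/both.png

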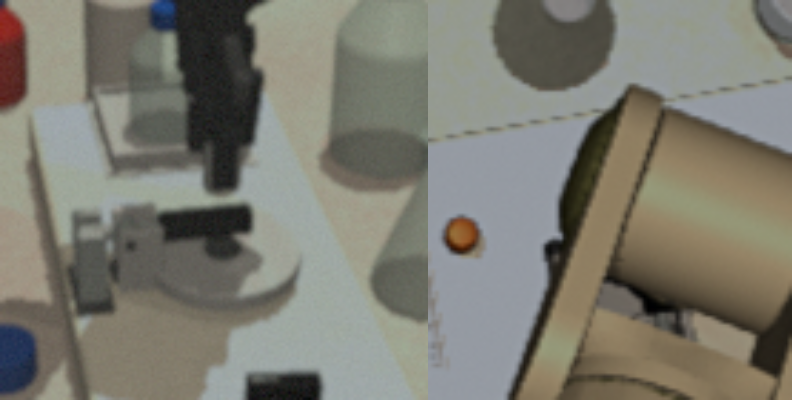

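The side crop shows the fingers at (222, 185) above the outer half of the handle, whose end is at (250, 218). I'll descend and grip.

>>> send_rows --pt "0 0 0.003 0.015 0 0 0" --pt "0 0 0 0.015 0 0 0" --pt "0 0 0 0.015 0 0 0" --pt "0 0 0 0 0 0 0" --pt "0.9 0 0 0 0 0 0" --pt "0.9 0 0 0 0 0 0" --pt "0.9 0 0 0 0 0 0" --pt "0.9 0 0 0 0 0 0" --pt "0.9 0 0 0 0 0 0" --pt "0.9 0 0 0 0 0 0" --squeeze 20

```text
time_s: 9.1
eef_pos: [555.2, -115.5, 77.2]
ee_rot: [0.002, 0.997, 0.079, 0.001]
force: [1.1, -7.3, -1.7]
grip_width: 0.225
grip_force: 21.9
```

```bash
python3 - <<'E'
from h import *
s=ctrl.sense(); print({k:np.round(s[k],3).tolist() for k in("eef_pos","ee_rot","force","wrist_torque","grip_width","grip_force")})
E
```

```text
{'eef_pos': [555.173, -115.462, 77.166], 'ee_rot': [0.002, 0.997, 0.079, 0.001], 'force': [1.09, -7.252, -1.658], 'wrist_torque': [-1.164, -0.206, -0.109], 'grip_width': 0.225, 'grip_force': 21.945}
```

>>> send_rows --pt "0.9 -0.0003 0.001 -0.0059 0 0 0" --pt "0.9 -0.0009 0 -0.0058 0 0 0" --pt "0.9 -0.0015 0 -0.0057 0 0 0" --pt "0.9 -0.0021 0 -0.0055 0 0 0" --pt "0.9 -0.0027 0 -0.0052 0 0 0" --pt "0.9 -0.0032 0 -0.0049 0 0 0" --pt "0.9 -0.0037 0 -0.0046 0 0 0" --pt "0.9 -0.0041 0 -0.0041 0 0 0" --pt "0.9 -0.0046 0 -0.0037 0 0 0" --pt "0.9 -0.0049 0 -0.0032 0 0 0"

```text
time_s: 10.35
eef_pos: [527.2, -120.0, 125.4]
ee_rot: [0.001, 0.997, 0.079, 0.001]
force: [1.8, -4.8, -3.5]
grip_width: 0.224
grip_force: 19.7
```

```bash
python3 - <<'E'
from h import *
p=ctrl.capture("side"); s=ctrl.sense(); print({k:np.round(s[k],3).tolist() for k in("eef_pos","ee_rot","force","wrist_torque","grip_width","grip_force")})
save(p,"sw1",(230,170,180,150),4)
E
```

```text
{'eef_pos': [526.829, -120.068, 125.74], 'ee_rot': [0.001, 0.997, 0.079, 0.001], 'force': [2.539, -5.045, -3.857], 'wrist_torque': [-0.811, -0.295, -0.056], 'grip_width': 0.217, 'grip_force': 19.906}
```

View pics/sw1.png

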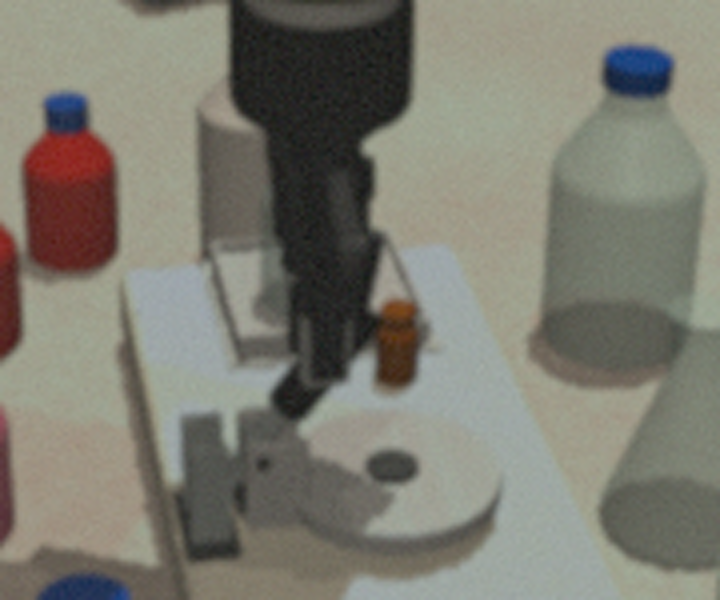

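The handle has risen to about 50° and is firmly held between the fingers (290–380, 320–380). I'll finish the arc to the latch.

>>> send_rows --pt "0.9 -0.0052 0 -0.0027 0 0 0" --pt "0.9 -0.0055 0 -0.0021 0 0 0" --pt "0.9 -0.0057 0 -0.0015 0 0 0" --pt "0.9 -0.0057 0 -0.0009 0 0 0" --pt "0.9 -0.0059 0 -0.0003 0 0 0" --pt "0.9 -0.003 0 0 0 0 0" --pt "0.9 -0.003 0 0 0 0 0" --pt "0.9 0 0 0 0 0 0" --pt "0.9 0 0 0 0 0 0" --pt "0.9 0 0 0 0 0 0"

```text
time_s: 11.65
eef_pos: [494.2, -125.0, 133.6]
ee_rot: [0.001, 0.997, 0.079, 0.001]
force: [2.7, -2.0, 6.8]
grip_width: 0.199
grip_force: 18.7
```

```bash
python3 - <<'E'
from h import *
p=ctrl.capture("side"); s=ctrl.sense(); print({k:np.round(s[k],3).tolist() for k in("eef_pos","ee_rot","force","wrist_torque","grip_width","grip_force")})
save(p,"sw2",(230,170,180,150),4)
E
```

```text
{'eef_pos': [494.219, -124.994, 133.582], 'ee_rot': [0.001, 0.997, 0.079, 0.001], 'force': [2.911, -1.687, 6.349], 'wrist_torque': [-0.213, -0.615, -0.016], 'grip_width': 0.195, 'grip_force': 18.722}
```

View pics/sw2.png

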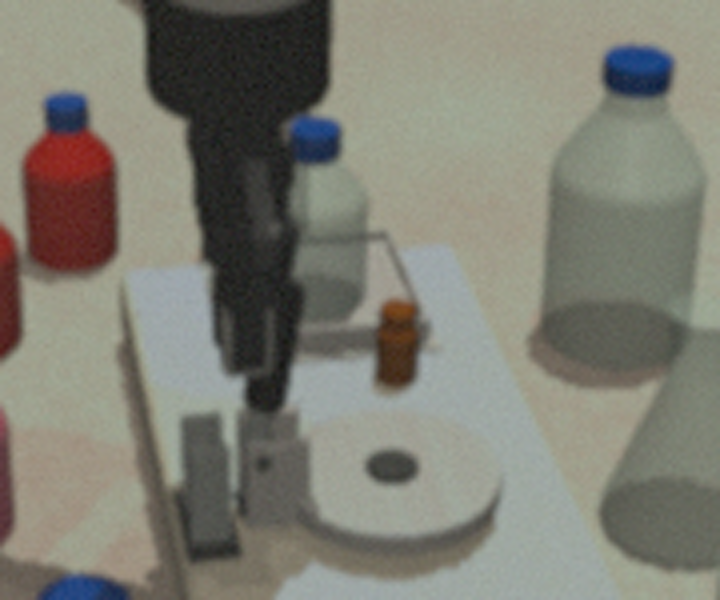

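>>> send_rows --pt "0.9 -0.002 0 0 0 0 0" --pt "0.9 -0.002 0 0 0 0 0" --pt "0.9 -0.002 0 0 0 0 0" --pt "0.9 0 0 0 0 0 0" --pt "0.9 0 0 0 0 0 0" --pt "0.9 0 0 0 0 0 0" --pt "0.9 0 0 0 0 0 0" --pt "0.9 0 0 0 0 0 0" --pt "0.9 0 0 0 0 0 0" --pt "0.9 0 0 0 0 0 0"

```text
time_s: 12.95
eef_pos: [486.7, -125.4, 132.2]
ee_rot: [-0.0, 0.997, 0.079, -0.001]
force: [-5.7, -2.1, 4.0]
grip_width: 0.051
grip_force: 3.2
```

```bash
python3 - <<'E'
from h import *
s=ctrl.sense(); print({k:np.round(s[k],3).tolist() for k in("eef_pos","ee_rot","force","wrist_torque","grip_width","grip_force")})
E
```

```text
{'eef_pos': [486.747, -125.45, 132.235], 'ee_rot': [-0.0, 0.997, 0.079, -0.001], 'force': [-5.675, -2.115, 4.05], 'wrist_torque': [-0.204, 0.874, 0.006], 'grip_width': 0.051, 'grip_force': 3.154}
```

>>> send_rows --pt "0 0 0 0 0 0 0" --pt "0 0 0 0 0 0 0" --pt "0 -0.01 0 0 0 0 0" --pt "0 0 0 -0.03 0 0 0" --pt "0 0 0 -0.03 0 0 0" --pt "1 0.02 0 -0.01 0 0 0" --pt "1 0.03 0 0 0 0 0" --pt "1 0.03 0 0 0 0 0" --pt "1 0 0 0 0 0 0" --pt "1 0 0 0 0 0 0"

```text
time_s: 14.2
eef_pos: [555.8, -114.7, 202.2]
ee_rot: [-0.0, 0.997, 0.079, -0.0]
force: [-0.3, -0.4, 0.8]
grip_width: 0.003
grip_force: 0.0
```

```bash
python3 - <<'E'
from h import *
p=ctrl.capture("side"); t=ctrl.capture("top"); s=ctrl.sense(); print({k:np.round(s[k],3).tolist() for k in("eef_pos","ee_rot","force","grip_width","grip_force")})
a=cv2.resize(p["img"][180:320,250:370,::-1],(394,460)); b=cv2.resize(t["img"][190:310,350:450,::-1],(383,460))
cv2.imwrite("pics/up.png",np.hstack([a,b]))
o=lambda x,y,z:(561+.988*x-.156*y,-115+.156*x+.988*y,z)
print(np.round(proj(p,o(-62,0,89))),np.round(proj(p,o(-62,0,169))))
E
```

```text
{'eef_pos': [555.82, -114.786, 202.55], 'ee_rot': [-0.0, 0.997, 0.079, -0.0], 'force': [0.162, -0.693, 0.127], 'grip_width': -0.002, 'grip_force': 0.0}
[294. 280.] [294. 241.]
```

View pics/up.png

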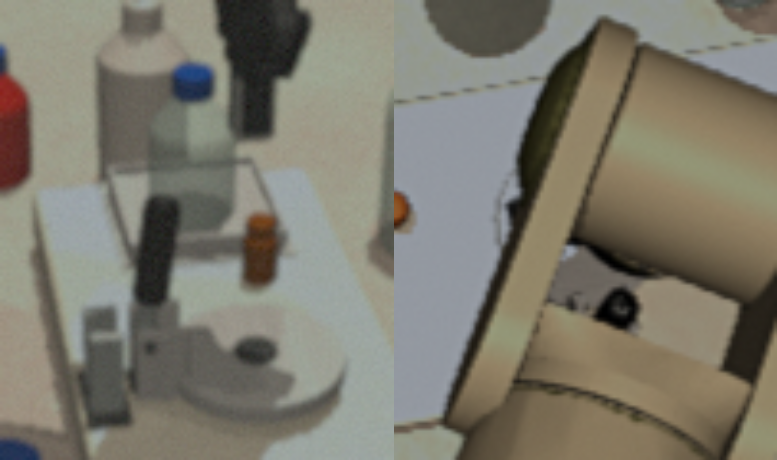

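The handle still leans about 6° toward the wheel, with its top at (162, 200) and its base at (152, 300), so it isn't latched yet. I'll push it home with closed fingers from the wheel side.

>>> send_rows --pt "1 0 0 0.03 0 0 0" --pt "1 0 0 0.03 0 0 0" --pt "1 -0.012 0 0 0 0 0" --pt "1 -0.012 0 0 0 0 0" --pt "1 -0.002 0 0 0 0 0" --pt "1 -0.002 0 0 0 0 0" --pt "1 -0.002 0 0 0 0 0" --pt "1 -0.002 0 0 0 0 0" --pt "1 -0.002 0 0 0 0 0" --pt "1 -0.002 0 0 0 0 0"

```text
time_s: 15.55
eef_pos: [520.9, -120.3, 142.4]
ee_rot: [-0.0, 0.997, 0.079, 0.0]
force: [1.5, 0.0, 1.0]
grip_width: 0.002
grip_force: 0.6
```

>>> send_rows --pt "1 -0.001 0 0 0 0 0" --pt "1 -0.001 0 0 0 0 0" --pt "1 -0.001 0 0 0 0 0" --pt "1 -0.001 0 0 0 0 0" --pt "1 -0.001 0 0 0 0 0" --pt "1 -0.001 0 0 0 0 0" --pt "1 0 0 0 0 0 0" --pt "1 0 0 0 0 0 0" --pt "1 0 0 0 0 0 0" --pt "1 0 0 0 0 0 0"

```text
time_s: 16.8
eef_pos: [517.8, -121.0, 143.0]
ee_rot: [0.001, 0.997, 0.079, 0.004]
force: [17.1, 3.0, -5.5]
grip_width: 0.002
grip_force: 8.7
```

>>> send_rows --pt "1 0.012 0 0 0 0 0" --pt "1 0 0 -0.03 0 0 0" --pt "1 0 0 -0.03 0 0 0" --pt "0 0.03 0 0 0 0 0" --pt "0 0 0 0 0 0 0" --pt "0 0 0 0 0 0 0" --pt "0 0 0 0 0 0 0" --pt "0 0 0 0 0 0 0" --pt "0 0 0 0 0 0 0" --pt "0 0 0 0 0 0 0"

```text
time_s: 18.05
eef_pos: [556.5, -114.6, 202.4]
ee_rot: [0.0, 0.997, 0.079, -0.0]
force: [-0.1, 0.3, -0.1]
grip_width: 0.5
grip_force: 0.0
```

```bash
python3 - <<'E'
from h import *
p=ctrl.capture("side"); s=ctrl.sense(); print({k:np.round(s[k],3).tolist() for k in("eef_pos","ee_rot","force","grip_width","grip_force")})
im=p["img"][180:320,250:370]; cv2.imwrite("pics/up2.png",cv2.resize(im[:,:,::-1],(394,460)))
g=im.max(2).astype(int)
for r in range(56,95,4):
    c=np.where(g[r,35:65]<60)[0]+35+250; print(r+180,len(c) and (c.min(),c.max(),c.mean()))
o=lambda x,y,z:(561+.988*x-.156*y,-115+.156*x+.988*y,z)
for z in(109,139,169): print(z,np.round(proj(p,o(-62,0,z)),1))
E
```

```text
{'eef_pos': [556.465, -114.617, 202.394], 'ee_rot': [0.0, 0.997, 0.079, -0.0], 'force': [-0.407, 0.387, -0.463], 'grip_width': 0.502, 'grip_force': 0.0}
236 0
240 0
244 (np.int64(289), np.int64(298), np.float64(293.5))
248 (np.int64(289), np.int64(299), np.float64(294.0))
252 (np.int64(289), np.int64(298), np.float64(293.5))
256 (np.int64(289), np.int64(298), np.float64(293.5))
260 (np.int64(289), np.int64(298), np.float64(293.5))
264 (np.int64(290), np.int64(298), np.float64(294.0))
268 (np.int64(289), np.int64(298), np.float64(293.5))
272 (np.int64(291), np.int64(296), np.float64(293.5))
109 [293.7 270.6]
139 [293.6 256.1]
169 [293.5 241.1]
```

View pics/up2.png

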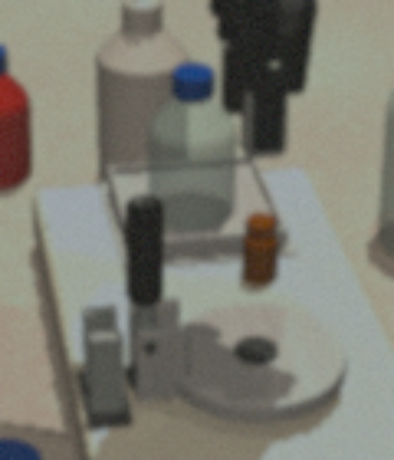

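The handle now stands vertical: its columns stay at 293.5 from row 244 to row 272, matching the model. I'll re-grip it from above for cranking.

>>> send_rows --pt "0 -0.029 0.001 0 0 0 0" --pt "0 -0.0285 0 0 0 0 0" --pt "0 0 0 0.02 0 0 0" --pt "0 0 0 0.03 0 0 0" --pt "0 0 0 0.03 0 0 0" --pt "0.9 0 0 0 0 0 0" --pt "0.9 0 0 0 0 0 0" --pt "0.9 0 0 0 0 0 0" --pt "0.9 0 0 0 0 0 0" --pt "0.9 0 0 0 0 0 0" --squeeze 40

```text
time_s: 19.35
eef_pos: [499.7, -124.6, 122.5]
ee_rot: [-0.0, 0.997, 0.079, -0.0]
force: [-0.9, -0.4, -8.9]
grip_width: 0.225
grip_force: 40.0
```

>>> send_rows --pt "0.9 0.0008 -0.0097 0 0 0 0" --pt "0.9 0.0023 -0.0095 0 0 0 0" --pt "0.9 0.0037 -0.009 0 0 0 0" --pt "0.9 0.0051 -0.0083 0 0 0 0" --pt "0.9 0.0063 -0.0074 0 0 0 0" --pt "0.9 0.0074 -0.0063 0 0 0 0" --pt "0.9 0.0083 -0.0051 0 0 0 0" --pt "0.9 0.009 -0.0037 0 0 0 0" --pt "0.9 0.0095 -0.0023 0 0 0 0" --pt "0.9 0.0097 -0.0008 0 0 0 0"

```text
time_s: 20.6
eef_pos: [551.9, -54.1, 122.5]
ee_rot: [0.001, 0.997, 0.079, -0.0]
force: [-0.9, -11.4, -7.9]
grip_width: 0.223
grip_force: 40.4
```

```bash
cat > st.py <<'E'
from h import *
s=ctrl.sense(); print({k:np.round(s[k],3).tolist() for k in("time_s","eef_pos","ee_rot","force","grip_width","grip_force")})
d=s["eef_pos"][:2]-np.array([561,-115]); c,n=np.cos(.157),np.sin(.157); l=np.array([c*d[0]+n*d[1],-n*d[0]+c*d[1]])
print("lift xy",np.round(l,1),"r",np.round(np.hypot(*l),1),"theta",np.round(np.degrees(np.arctan2(l[1],-l[0])),1))
E
python3 st.py
```

```text
{'time_s': 20.6, 'eef_pos': [551.88, -54.138, 122.472], 'ee_rot': [0.001, 0.997, 0.079, -0.0], 'force': [-0.888, -11.428, -7.935], 'grip_width': 0.223, 'grip_force': 40.411}
lift xy [ 0.5 61.5] r 61.5 theta 90.5
```

>>> send_rows --pt "0.9 0.0097 0.0015 0 0 0 0" --pt "0.9 0.0095 0.0028 0 0 0 0" --pt "0.9 0.009 0.0037 0 0 0 0" --pt "0.9 0.0083 0.0051 0 0 0 0" --pt "0.9 0.0074 0.0063 0 0 0 0" --pt "0.9 0.0063 0.0074 0 0 0 0" --pt "0.9 0.0051 0.0083 0 0 0 0" --pt "0.9 0.0037 0.009 0 0 0 0" --pt "0.9 0.0023 0.0095 0 0 0 0" --pt "0.9 0.0008 0.0097 0 0 0 0"

```text
time_s: 21.85
eef_pos: [622.4, -105.0, 122.4]
ee_rot: [-0.001, 0.997, 0.079, -0.001]
force: [-5.3, 2.9, -3.1]
grip_width: 0.221
grip_force: 40.9
```

```bash
python3 st.py
```

```text
{'time_s': 21.85, 'eef_pos': [622.407, -105.03, 122.411], 'ee_rot': [-0.001, 0.997, 0.079, -0.001], 'force': [-5.292, 2.87, -3.077], 'grip_width': 0.221, 'grip_force': 40.886}
lift xy [62.2  0.2] r 62.2 theta 179.8
```

>>> send_rows --pt "0.9 -0.0015 0.0097 0 0 0 0" --pt "0.9 -0.0023 0.0095 0 0 0 0" --pt "0.9 -0.0037 0.009 0 0 0 0" --pt "0.9 -0.0051 0.0083 0 0 0 0" --pt "0.9 -0.0063 0.0074 0 0 0 0" --pt "0.9 -0.0074 0.0063 0 0 0 0" --pt "0.9 -0.0083 0.0051 0 0 0 0" --pt "0.9 -0.009 0.0037 0 0 0 0" --pt "0.9 -0.0095 0.0023 0 0 0 0" --pt "0.9 -0.0097 0.0008 0 0 0 0"

```text
time_s: 23.1
eef_pos: [569.9, -177.6, 122.4]
ee_rot: [-0.0, 0.997, 0.079, 0.0]
force: [2.3, 4.9, -6.0]
grip_width: 0.221
grip_force: 40.8
```

```bash
python3 st.py
```

```text
{'time_s': 23.1, 'eef_pos': [569.922, -177.577, 122.437], 'ee_rot': [-0.0, 0.997, 0.079, 0.0], 'force': [2.324, 4.916, -6.023], 'grip_width': 0.221, 'grip_force': 40.773}
lift xy [ -1.  -63.2] r 63.2 theta -89.1
```

>>> send_rows --pt "0.9 -0.0095 -0.0012 0 0 0 0" --pt "0.9 -0.0095 -0.0023 0 0 0 0" --pt "0.9 -0.009 -0.0037 0 0 0 0" --pt "0.9 -0.0083 -0.0051 0 0 0 0" --pt "0.9 -0.0074 -0.0063 0 0 0 0" --pt "0.9 -0.0063 -0.0074 0 0 0 0" --pt "0.9 -0.0051 -0.0083 0 0 0 0" --pt "0.9 -0.0037 -0.009 0 0 0 0" --pt "0.9 -0.0023 -0.0095 0 0 0 0" --pt "0.9 -0.0008 -0.0097 0 0 0 0"

```text
time_s: 24.35
eef_pos: [499.4, -125.0, 122.5]
ee_rot: [0.0, 0.997, 0.079, 0.0]
force: [5.6, -2.4, -8.3]
grip_width: 0.221
grip_force: 40.4
```

```bash
python3 st.py
```

```text
{'time_s': 24.35, 'eef_pos': [499.396, -125.043, 122.473], 'ee_rot': [0.0, 0.997, 0.079, 0.0], 'force': [5.568, -2.428, -8.348], 'grip_width': 0.221, 'grip_force': 40.387}
lift xy [-62.4  -0.3] r 62.4 theta -0.3
```

>>> send_rows --pt "0.9 0.0005 -0.0065 0 0 0 0" --pt "0.9 0.001 -0.0064 0 0 0 0" --pt "0.9 0.0017 -0.0063 0 0 0 0" --pt "0.9 0.0023 -0.0061 0 0 0 0" --pt "0.9 0.003 -0.0058 0 0 0 0" --pt "0.9 0.0016 -0.0026 0 0 0 0" --pt "0.9 0 0 0 0 0 0" --pt "0.9 0 0 0 0 0 0" --pt "0.9 0 0 0 0 0 0" --pt "0.9 0 0 0 0 0 0"

```text
time_s: 25.6
eef_pos: [503.7, -92.2, 122.5]
ee_rot: [0.002, 0.997, 0.079, -0.001]
force: [-3.3, -13.4, -4.9]
grip_width: 0.221
grip_force: 41.5
```

```bash
python3 st.py
```

```text
{'time_s': 25.6, 'eef_pos': [503.721, -92.24, 122.54], 'ee_rot': [0.002, 0.997, 0.079, -0.001], 'force': [-3.298, -13.376, -4.874], 'grip_width': 0.221, 'grip_force': 41.459}
lift xy [-53.   31.4] r 61.6 theta 30.7
```

>>> send_rows --pt "0 0 0 0 0 0 0" --pt "0 0 0 0 0 0 0" --pt "0 0 0 0 0 0 0" --pt "0 0 0 -0.03 0 0 0" --pt "0 0 0 -0.03 0 0 0" --pt "0 0 0 -0.03 0 0 0" --pt "-0.3 0 0 0 0 0 0.1" --pt "-0.3 0 0 0 0 0 0.1" --pt "-0.3 0 0 0 0 0 0" --pt "-0.3 0 0 0 0 0 0"

```text
time_s: 26.85
eef_pos: [504.2, -90.5, 212.4]
ee_rot: [-0.0, 1.0, -0.02, -0.0]
force: [-0.3, 1.1, -0.6]
grip_width: 0.653
grip_force: 0.0
```

```bash
python3 st.py; python3 - <<'E'
from h import *
t=ctrl.capture("top"); p=ctrl.capture("side")
for n,q in(("top",t),("side",p)):
    print(n,[(round(d["score"],2),np.round(d["point"]),np.round(onz(q,d["point"],82))) for d in ctrl.landmark_of("lock_knob_grip",q)[:2]])
    print([np.round(onz(q,d["point"],101)) for d in ctrl.landmark_of("stage_top",q)[:1]])
a=cv2.resize(t["img"][205:265,440:500,::-1],(390,390),interpolation=cv2.INTER_CUBIC); b=cv2.resize(p["img"][230:390,250:410,::-1],(390,390),interpolation=cv2.INTER_CUBIC)
def mark(im,q,x0,y0,s,th):
    c,n=np.cos(.157-th),np.sin(.157-th)
    e=[(proj(q,(585.2+21*k*c,-268.1+21*k*n,89))-[x0,y0]+.5)*s for k in(-1,1)]
    cv2.line(im,tuple(map(int,e[0])),tuple(map(int,e[1])),(0,0,255) if th==0 else (0,255,0),1)
for th in(0,.35): mark(a,t,440,205,6.5,th); mark(b,p,250,230,390/160,th)
cv2.imwrite("pics/kn.png",np.hstack([a,b]))
E
```

```text
{'time_s': 26.85, 'eef_pos': [504.201, -90.509, 212.41], 'ee_rot': [-0.0, 1.0, -0.02, -0.0], 'force': [-0.251, 1.05, -0.586], 'grip_width': 0.653, 'grip_force': 0.0}
lift xy [-52.3  33.1] r 61.9 theta 32.3
top [(0.52, array([471., 232.]), array([ 592., -273.,   82.]))]
[array([539.,  72., 101.])]
side [(0.86, array([350., 334.]), array([ 585., -267.,   82.]))]
[array([530.,  61., 101.])]
```

View pics/kn.png

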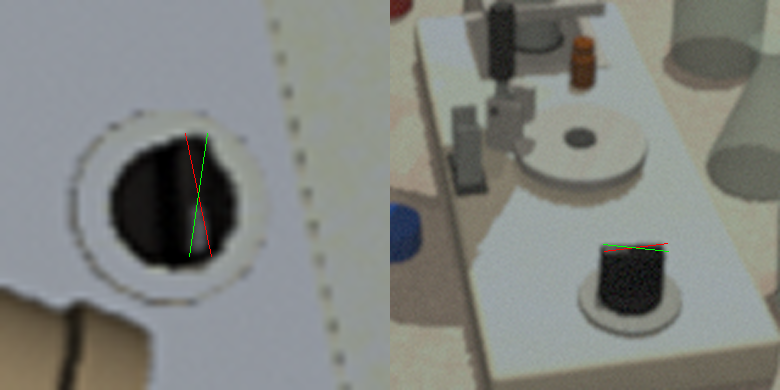

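The crop shows the handle upright, the stage raised, and the knob bar about midway between the two reference lines (about 0.2 rad), centred near (585, −267).

>>> send_rows --pt "-0.3 0.022 0.0433 0 0 0 0" --pt "-0.3 0.022 0.0433 0 0 0 0" --pt "-0.3 0.022 0.0433 0 0 0 0" --pt "-0.3 0.022 0.0433 0 0 0 0" --pt "-0.3 0 0 0.03 0 0 0" --pt "-0.3 0 0 0.03 0 0 0" --pt "-0.3 0 0 0.03 0 0 0" --pt "-0.3 0 0 0.02 0 0 0" --pt "-0.3 0 0 0 0 0 0" --pt "-0.3 0 0 0 0 0 0"

```text
time_s: 28.4
eef_pos: [585.2, -267.7, 103.5]
ee_rot: [0.0, 1.0, -0.021, 0.001]
force: [0.5, -0.4, 0.8]
grip_width: 0.647
grip_force: 0.0
```

>>> send_rows --pt "-0.3 0 0 0.015 0 0 0" --pt "-0.3 0 0 0.015 0 0 0" --pt "-0.3 0 0 0.005 0 0 0" --pt "-0.3 0 0 0 0 0 0" --pt "0.95 0 0 0 0 0 0" --pt "0.95 0 0 0 0 0 0" --pt "0.95 0 0 0 0 0 0" --pt "0.95 0 0 0 0 0 0" --pt "0.95 0 0 0 0 0 0" --pt "0.95 0 0 0 0 0 0" --squeeze 30

```text
time_s: 29.65
eef_pos: [584.7, -269.0, 68.2]
ee_rot: [0.001, 1.0, -0.021, 0.0]
force: [-2.4, -6.8, 1.0]
grip_width: 0.158
grip_force: 35.4
```

```bash
python3 st.py; python3 -c "
from h import *
s=ctrl.sense();print(np.round(s['wrist_torque'],2),np.round(s['joints'],2))"
```

```text
{'time_s': 29.65, 'eef_pos': [584.738, -269.002, 68.168], 'ee_rot': [0.001, 1.0, -0.021, 0.0], 'force': [-2.443, -6.821, 1.009], 'grip_width': 0.158, 'grip_force': 35.424}
lift xy [  -0.6 -155.8] r 155.8 theta -89.8
[-0.86  0.28  0.09] [-0.61  0.72  1.29 -0.    1.12  1.  ]
```

>>> send_rows --pt "0.95 0 0.001 0 0 0 0.14" --pt "0.95 0 0 0 0 0 0.14" --pt "0.95 0 0 0 0 0 0.14" --pt "0.95 0 0 0 0 0 0.14" --pt "0.95 0 0 0 0 0 0.14" --pt "0.95 0 0 0 0 0 0.14" --pt "0.95 0 0 0 0 0 0.14" --pt "0.95 0 0 0 0 0 0.14" --pt "0.95 0 0 0 0 0 0.06" --pt "0.95 0 0 0 0 0 0"

```text
time_s: 30.9
eef_pos: [584.2, -270.0, 68.2]
ee_rot: [0.001, 0.819, -0.574, 0.001]
force: [-5.0, -5.1, 3.3]
grip_width: 0.153
grip_force: 35.6
```

```bash
python3 st.py; python3 -c "
from h import *
s=ctrl.sense();print(np.round(s['wrist_torque'],2),np.round(s['joints'],2)); x=Rn.from_quat(np.roll(s['ee_rot'],-1)).as_matrix()[:,0]; print('cw',.157-np.arctan2(x[1],x[0]))"
```

```text
{'time_s': 30.9, 'eef_pos': [584.246, -270.033, 68.215], 'ee_rot': [0.001, 0.819, -0.574, 0.001], 'force': [-5.028, -5.067, 3.295], 'grip_width': 0.153, 'grip_force': 35.632}
lift xy [  -1.3 -156.8] r 156.8 theta -89.5
[-1.01  0.8  -0.08] [-0.61  0.72  1.29 -0.    1.12  2.18]
cw 1.3803286307319906
```

Not yet against the stop, as there's no torque reaction. I'll turn a little further.

>>> send_rows --pt "0.95 0 0 0 0 0 0.04" --pt "0.95 0 0 0 0 0 0.04" --pt "0.95 0 0 0 0 0 0.04" --pt "0.95 0 0 0 0 0 0.03" --pt "0.95 0 0 0 0 0 0" --pt "0.95 0 0 0 0 0 0" --pt "0.95 0 0 0 0 0 0" --pt "0.95 0 0 0 0 0 0" --pt "0.95 0 0 0 0 0 0" --pt "0.95 0 0 0 0 0 0"

```text
time_s: 32.15
eef_pos: [584.3, -270.5, 68.3]
ee_rot: [0.002, 0.775, -0.632, 0.001]
force: [-4.5, -7.7, 2.6]
grip_width: 0.156
grip_force: 77.9
```

```bash
python3 st.py; python3 -c "
from h import *
s=ctrl.sense();print(np.round(s['wrist_torque'],2),np.round(s['joints'],2)); x=Rn.from_quat(np.roll(s['ee_rot'],-1)).as_matrix()[:,0]; print('cw',.157-np.arctan2(x[1],x[0]))"
```

```text
{'time_s': 32.15, 'eef_pos': [584.314, -270.464, 68.311], 'ee_rot': [0.002, 0.775, -0.632, 0.001], 'force': [-4.492, -7.667, 2.596], 'grip_width': 0.156, 'grip_force': 77.888}
lift xy [  -1.3 -157.2] r 157.2 theta -89.5
[-1.35  0.75  1.7 ] [-0.61  0.72  1.29 -0.    1.12  2.33]
cw 1.52579997307648
```

Torque is 1.7 N m, so the knob is at its stop. I'll release it and retreat.

>>> send_rows --pt "-0.3 0 0 0 0 0 0" --pt "-0.3 0 0 0 0 0 0" --pt "-0.3 0 0 0 0 0 0" --pt "-0.3 0 0 0 0 0 0" --pt "-0.3 0 0 -0.03 0 0 0" --pt "-0.3 0 0 -0.04 0 0 0" --pt "-0.3 0 0 -0.04 0 0 0" --pt "-0.3 0 0 -0.03 0 0 0" --pt "-0.3 0 0 0 0 0 0" --pt "-0.3 0 0 0 0 0 0"

```text
time_s: 33.4
eef_pos: [584.4, -268.1, 206.1]
ee_rot: [0.0, 0.774, -0.634, -0.001]
force: [0.3, 0.1, -0.3]
grip_width: 0.653
grip_force: 0.0
```

```bash
python3 - <<'E'
from h import *
p=ctrl.capture("side"); t=ctrl.capture("top")
o=lambda x,y,z:np.array((561+.988*x-.156*y,-115+.156*x+.988*y,z))
print([(round(d["score"],2),np.round(onz(p,d["point"],101))) for d in ctrl.landmark_of("sample_bottle",p)[:3]],np.round(o(0,185,101)))
print([d["extent"] for d in ctrl.boxes_of("sample_bottle",p)[:5]],[d["extent"] for d in ctrl.boxes_of("lock_knob",p)[:1]])
for y in(-16,16):
  pass
g=p["img"].max(2); 
for r in range(226,262,6): c=np.where(g[r,285:310]<60)[0]+285; print(r,c.min() if len(c) else None,c.max() if len(c) else None)
print(np.round([proj(p,o(-53.5,31.3,z)) for z in(169,109)]))
# knob bar width seen from side: bar at 1.4 is almost end-on
g2=g[320:360,325:375]; ys,xs=np.where(g2<50); print("knob dark cols",xs.min()+325,xs.max()+325,"rows",ys.min()+320,ys.max()+320)
for r in range(ys.min(),ys.max(),4): c=np.where(g2[r]<50)[0]+325; print(r+320,c.min() if len(c) else 0,c.max() if len(c) else 0)
print(np.round(ctrl.sense()["eef_pos"]),ctrl.sense()["time_s"])
E
```

```text
[(0.93, array([414.,  33., 101.])), (0.82, array([ 376., -199.,  101.])), (0.64, array([365., -52., 101.]))] [532.  68. 101.]
[[232.9, 191.8, 27.0, 49.6], [205.4, 211.9, 33.3, 46.3], [202.9, 255.3, 29.5, 55.1], [292.5, 177.2, 30.6, 52.1]] [[337.4, 323.4, 27.9, 38.3]]
226 None None
232 None None
238 291 300
244 291 300
250 291 304
256 291 300
[[295. 232.]
 [295. 261.]]
knob dark cols 336 360 rows 327 358
327 342 343
331 342 350
335 342 353
339 341 356
343 338 357
347 336 360
351 336 360
355 338 359
[ 585. -268.  207.] 33.65
```

```bash
python3 -c "
from rig import ctrl
print(ctrl.finish_job())"
```

```text
the job is handed in; nothing more can be done
None
```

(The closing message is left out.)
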